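# Make up two model boat kits from the bench stock

### The arm

A 6-joint arm with a two-finger parallel gripper is mounted at the origin on the work surface. World frame = base frame: x ahead of the robot, y to its left, z up, the work surface at z = 0. Lengths are in m, angles in rad, forces in N, time in s.
With the tool pointing down it reaches from about 0.3 to 0.775 m from the base axis. Payload 14.6 kg.
Tool frame: the origin (TCP) lies on the centre line of the jaws, within the pads' length; the fingertips stand 25 mm ahead of it and the grasp point (between the pads) lies 6 mm ahead of it (ctrl.tip_reach is the distance from the TCP to the fingertips, in m); z points along the fingers, y is the line along which they close (so a half turn about z gives the same grasp; the last joint's range is limited). The gripper opens to 94 mm and grips with 3 to 60 N. Pads are 16 mm wide; open, the fingers measure 119 mm over their backs; the gripper's body (75 mm by 177 mm) begins 78 mm behind the grasp point.
Start: joints at [1.164, 0.3, 1.521, -0, 1.321, -0.067], TCP at [0.183, 0.519, 0.193] pointing down, gripper open.
Joint ranges: [-3.03, 3.03], [-0.79, 2.21], [0.23, 2.52], [-1.04, 4.18], [0, 3.07], [-2.55, 2.55]. Speed limits (rad/s): [2.22, 2.22, 2.57, 3.14, 3.14, 3.14].

### API

Orientations are given as [roll, pitch, yaw] about the fixed x, y, z axes, in that order (R = Rz(yaw) Ry(pitch) Rx(roll)).
In Python, from station import ctrl gives the robot as it stands. The module is installed in compiled form; this text tells all that it offers.
- The arm moves only by the tool apply_moves, never from a script. Its argument "deltas" is a list of rows, each a list of 7 numbers: the closure in counts, from 0 (fully open) to 255 (shut), then the shift along the world's x, y, z in cm, then the turn, a rotation vector about the world's x, y, z in rad. In form: [[jaw, tx, ty, tz, ax, ay, az], ...]. A call has 1 to 10 rows; each row shifts and turns the commanded pose from where the row before left it; what a row does not reach is not made up. A row lasts 1/10 s, in which the tool goes at most 50 mm and 8.59 degrees, less where a joint would pass 70% of its speed; a pose out of reach is approached as far as the arm can. A call with a gripper value outside its range is refused whole. The fingers move at their own pace and stop on an object; "grip_force" is the grip in N (left out, the last holds). Time passes only in rows, so rows that do not move let the fingers close. It gives the time, the measured TCP pose, the force, the opening and the grip force at its end, in the units of the state.
- ctrl.get_obs(): the state, without advancing time (a new reading comes with each control period).
- ctrl.camera(name): name is "scene" or "side" or "wrist"; returns a dict with "img" (480x640x3 uint8, red, green, blue), "K" (3x3 intrinsics, pixels), "k1" (the pictures are not rectified: a ray, as slopes to the right and down, at radius r is drawn at 1 + k1 r^2 times it, then the intrinsics apply), "pose" (4x4, takes a point from camera to world coordinates); the wrist camera has in their place "hand_eye" (4x4, takes a point from camera to tool coordinates, whose origin is the TCP and whose axes are the flange's). Camera axes: x right, y up, looking along -z (the intrinsics and any distortion apply to the point x, -y, -z); pixel columns grow to the right and rows downward; lengths in m; the calibration is good to about 2 mm. A picture is of the moment at which its call begins: read the wrist's pose just before it. There is no depth.
- ctrl.hand_in(): hands the job in; it is judged then, once.
The state is a dict: "time_s": time; "qpos": joint angles; "joint_vel": joint speeds; "tau": joint torques, N m; "ee_pos": TCP position; "eef_rot": TCP orientation; "force": force on the tool from outside, world axes, zero at the start; "moment": the same for the moment, N m; "grip_width": finger opening in m; "grip_force": force on a finger pad.
Only numpy, scipy, OpenCV 4.12 (cv2) and the standard library are available. Lean on these libraries where they do the work, as an engineer would, in place of code of your own. Each camera call takes 0.05 s, during which the arm holds its last target. There are 200 camera calls.

### The job

Make up the two boat kits: the box with the grey patrol boat hull gets the motor, the battery box and the red paint, and the box with the white sailing yacht gets the servo and the blue paint. Set each item upright and flat down in the recess moulded for it, without dropping it, and leave the yellow paint and the glue bottle standing where they are.

Things in the scene. Friction and masses are not known exactly. Their poses are not given: they have to be found in the camera images.
- patrol_kit: Patrol boat's kit box: fixed card box, 182 (x) by 258 (y) mm, rim 24 high. Origin: centre of underside, z up. GREY open hull with red propeller lies at x 12 to 78, up to 49 high. Tan insert, top 18 high; recess floors 11 high. Recesses at (x, y): motor (-55, -80), 52 in x by 64 in y; round one for the jar (-55, -8), 46 across; battery box (-55, 71), 50 in x by 76 in y.
- yacht_kit: Sailing yacht's kit box: fixed card box, 182 (x) by 258 (y) mm, rim 24 high. Origin: centre of underside, z up. WHITE hull with dark wooden deck lies at x 8 to 60, up to 54 high. Tan insert, top 18 high; recess floors 11 high. Recesses at (x, y): servo (-55, -50), 38 in x by 58 in y; round one for the jar (-55, 60), 46 across. Two thin silver spars lie beside the hull.
- motor: small electric motor: silver can 28 mm across lying along x in a black mount; foot 46 (x) by 34 (y) by 3 mm, on it a block 26 (x) by 32 (y) with upright sides 3 to 21 mm up (grip across y); can top 33 mm up, terminals to x -26, brass shaft to x +30. 90 g. Origin: centre of underside, z up. In its recess its x lies along the box's y, either way round
- battery_box: black battery holder with four green-and-copper cells, a block 58 (x) by 32 (y) by 27 mm high, 110 g; grip across y. Origin: centre of underside, z up. In its recess its x lies along the box's y, either way round
- servo: black steering servo, pale band round its sides, standing upright: case 40 (x) by 20 (y) by 36 mm high, ears 27 mm up make it 54 long in x; white horn disc 20 mm across on top at x +10, top 41 mm up. 45 g; grip across y. Origin: centre of underside, z up. In its recess its x lies along the box's y, either way round
- red_jar: glass paint jar with red paint and red screw cap, an upright cylinder 29 mm across and 38 mm tall, about 40 g; origin at the centre of its underside, z up along its axis, its yaw means nothing
- blue_jar: glass paint jar with blue paint and blue screw cap, an upright cylinder 29 mm across and 38 mm tall, about 40 g; origin at the centre of its underside, z up along its axis, its yaw means nothing
- yellow_jar: glass paint jar with yellow paint and yellow screw cap, an upright cylinder 29 mm across and 38 mm tall, about 40 g; origin at the centre of its underside, z up along its axis, its yaw means nothing. Leave it standing where it is
- glue_bottle: white glue bottle with orange nozzle, 38 mm across, 78 mm tall, 60 g, standing beyond the stock; origin at the centre of its underside, z up. Leave it standing where it is
Things that resemble listed ones, but are neither listed nor needed, are in the scene too. Leave any pink look-alike of the servo alone.

How it is judged:
By the outcome, as a careful person would: the job done as asked, in the order asked, and still so for the second after the job is handed in, with the robot touching nothing.
It also fails if it takes over 109 s, if anything falls off the work surface, if the arm or the gripper's body presses on something with over 40 N, if the wrist force passes 120 N, or if a joint passes its speed limit or range.

## Working session

There is one attempt and no reset: what is moved stays moved. The work goes in short steps, Python scripts to look and compute and a tool call to move; the robot and the scene stay as the last step left them, time stands still between calls to the robot, and variables do not carry over. Pictures are saved under pics/ and viewed, at most 14 in all, crops included, and the job is handed in when it is done.

Besides the shell and the picture viewer there is one more tool, called as name([rows], argument=value, ...), one row to a line, values as JSON. apply_moves: Moves the arm, as the interface text tells. Its arguments: {"type":"object","properties":{"deltas":{"type":"array"},"grip_force":{"type":"number"}},"required":["deltas"]}

```bash
mkdir -p pics; cat > h.py <<'E'
import numpy as np, cv2
from station import ctrl
from scipy.spatial.transform import Rotation as R
def snap(name,tag):
    o=ctrl.get_obs(); c=ctrl.camera(name)
    if name=='wrist':
        T=np.eye(4);T[:3,:3]=R.from_euler('xyz',o['eef_rot']).as_matrix();T[:3,3]=o['ee_pos']
        c['pose']=T@c['hand_eye']
    cv2.imwrite(f'pics/{tag}.png',c['img'][:,:,::-1]); np.save(f'pics/{tag}.npy',{k:c[k] for k in('img','K','k1','pose')},allow_pickle=True)
    return c
def load(tag): return np.load(f'pics/{tag}.npy',allow_pickle=True).item()
def w(c,uv,z):
    uv=np.atleast_2d(np.array(uv,float)); K=np.array(c['K'])
    p=cv2.undistortPoints(uv[:,None],K,np.array([float(c['k1']),0,0,0,0]))[:,0]
    d=np.c_[p[:,0],-p[:,1],-np.ones(len(p))]@np.array(c['pose'])[:3,:3].T
    o=np.array(c['pose'])[:3,3]
    return o+d*((z-o[2])/d[:,2])[:,None]
E
python3 - <<'E'
from h import *
for n in('scene','side','wrist'):
    c=snap(n,n+'0'); print(n,np.round(c['K'],1).tolist(),c['k1'],np.round(c['pose'],3).tolist())
o=ctrl.get_obs();print({k:np.round(v,3).tolist() for k,v in o.items()},ctrl.tip_reach)
E
```

```text
scene [[570.6, 0.0, 312.2], [0.0, 570.6, 235.2], [0.0, 0.0, 1.0]] -0.17231348120482923 [[-0.457, -0.487, 0.744, 1.292], [0.889, -0.273, 0.367, 0.346], [0.024, 0.83, 0.558, 0.604], [0.0, 0.0, 0.0, 1.0]]
side [[465.1, 0.0, 317.2], [0.0, 465.1, 238.6], [0.0, 0.0, 1.0]] -0.11611500781842768 [[0.864, 0.329, -0.382, 0.221], [-0.504, 0.538, -0.676, -0.586], [-0.017, 0.776, 0.63, 0.584], [0.0, 0.0, 0.0, 1.0]]
wrist [[333.4, 0.0, 322.3], [0.0, 333.4, 235.6], [0.0, 0.0, 1.0]] 0.0024886577318798467 [[0.334, -0.914, -0.233, 0.116], [0.943, 0.323, 0.083, 0.542], [-0.0, -0.247, 0.969, 0.385], [0.0, 0.0, 0.0, 1.0]]
{'time_s': 0.15, 'qpos': [1.164, 0.3, 1.521, -0.0, 1.321, -0.067], 'joint_vel': [0.0, -0.001, -0.003, 0.001, 0.002, -0.0], 'tau': [0.0, -53.196, -35.282, 0.071, 0.024, -0.0], 'ee_pos': [0.183, 0.518, 0.192], 'eef_rot': [-3.141, -0.0, 2.802], 'force': [-0.131, -0.703, 0.465], 'moment': [0.025, 0.0, -0.03], 'grip_force': 0.0, 'grip_width': 0.094} 0.025
```

View pics/scene0.png

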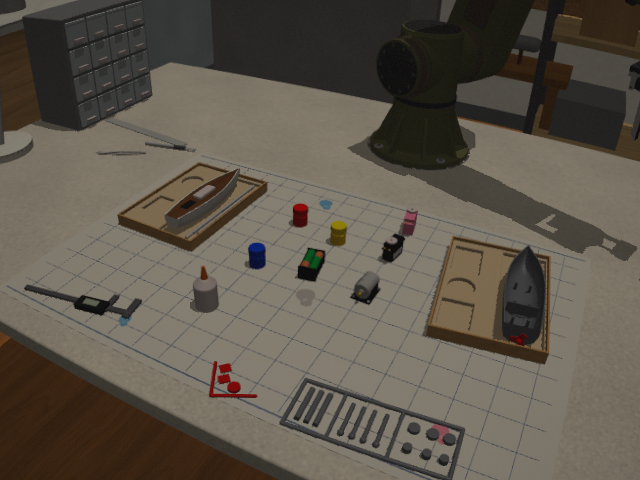

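View pics/side0.png

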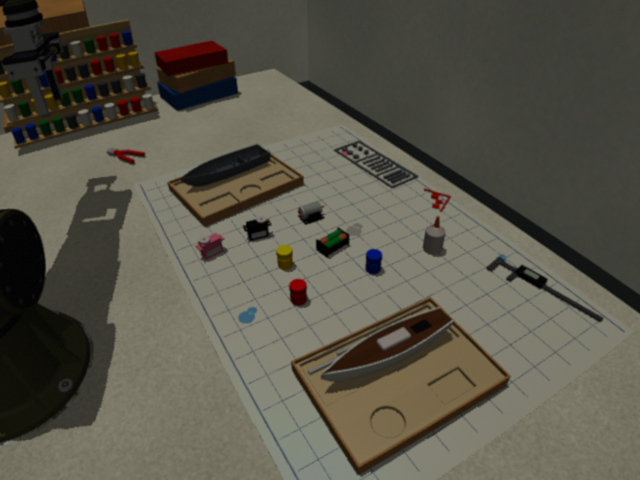

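The scene view shows the yacht kit at left (195,205) and the patrol kit at right (495,297). Red jar is at (300,215), yellow (338,233), blue (257,256), battery box (312,264), motor (367,286), black servo (393,247), and the pink servo look-alike (409,222). The side view shows the same layout.

```bash
python3 - <<'E'
from h import *
c=load('scene0')
for n,p,z in [('red',(300,208),.038),('yel',(338,226),.038),('blue',(257,247),.038),('bat',(312,258),.027),('mot',(367,283),.02),('servo',(393,245),.03),('pink',(409,218),.03),('glue',(206,285),.05),
 ('P',(453,239),.024),('P',(554,252),.024),('P',(548,351),.024),('P',(430,331),.024),('Y',(199,164),.024),('Y',(267,182),.024),('Y',(190,239),.024),('Y',(121,213),.024)]:
    print(n,np.round(w(c,p,z),3))
E
```

```text
red [[ 0.466 -0.089  0.038]]
yel [[0.487 0.001 0.038]]
blue [[ 0.616 -0.093  0.038]]
bat [[ 0.585 -0.002  0.027]]
mot [[0.594 0.105 0.02 ]]
servo [[0.484 0.108 0.03 ]]
pink [[0.384 0.103 0.03 ]]
glue [[ 0.755 -0.098  0.05 ]]
P [[0.403 0.197 0.024]]
P [[0.351 0.378 0.024]]
P [[0.62  0.405 0.024]]
P [[0.66  0.234 0.024]]
Y [[ 0.388 -0.388  0.024]]
Y [[ 0.386 -0.211  0.024]]
Y [[ 0.637 -0.222  0.024]]
Y [[ 0.632 -0.396  0.024]]
```

View pics/wrist0.png

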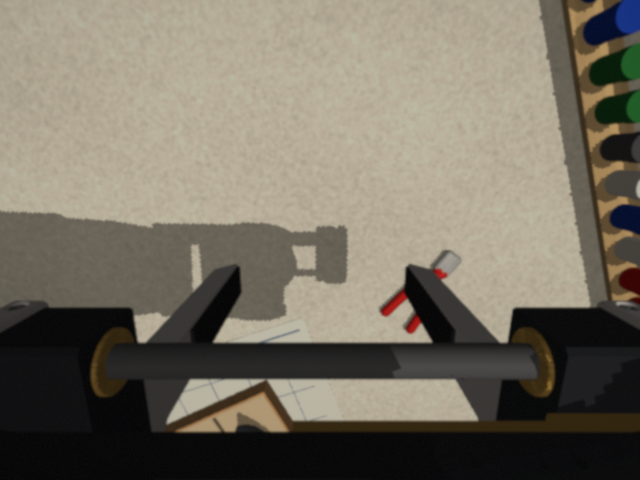

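apply_moves([
  [0,2.7,-3.2,0.4,0,0,0.021],
  [0,2.7,-3.2,0.4,0,0,0.021],
  [0,2.7,-3.2,0.4,0,0,0.021],
  [0,2.7,-3.2,0.4,0,0,0.021],
  [0,2.7,-3.2,0.4,0,0,0.021],
  [0,2.7,-3.2,0.4,0,0,0.021],
  [0,2.7,-3.2,0.4,0,0,0.021],
  [0,2.7,-3.2,0.4,0,0,0.021],
])

```text
time_s: 0.95
ee_pos: [0.4001, 0.261, 0.2249]
eef_rot: [3.142, -0.0, 2.971]
force: [0.4, 0.1, -0.0]
grip_width: 0.0942
grip_force: 0.0
```

apply_moves([
  [0,2.7,-3.2,0.4,0,0,0.021],
  [0,2.7,-3.2,0.4,0,0,0.021],
  [0,2.7,-3.2,0.4,0,0,0.021],
  [0,2.7,-3.2,0.4,0,0,0.021],
  [0,2.7,-3.2,0.4,0,0,0.021],
  [0,2.7,-3.2,0.4,0,0,0.021],
  [0,2.7,-3.2,0.4,0,0,0.021],
  [0,2.7,-3.2,0.4,0,0,0.021],
  [0,0,0,0,0,0,0],
  [0,0,0,0,0,0,0],
])

```text
time_s: 1.95
ee_pos: [0.6153, 0.0061, 0.2559]
eef_rot: [3.141, -0.001, 3.136]
force: [0.4, 0.1, 0.2]
grip_width: 0.0939
grip_force: 0.0
```

```bash
python3 - <<'E'
from h import *
c=snap('wrist','wrist1'); o=ctrl.get_obs(); print(o['time_s'],o['ee_pos'],o['eef_rot'])
E
```

```text
2.0 [0.61498178 0.00682609 0.25626627] [ 3.14139157e+00 -9.21946434e-04  3.13747800e+00]
```

View pics/wrist1.png

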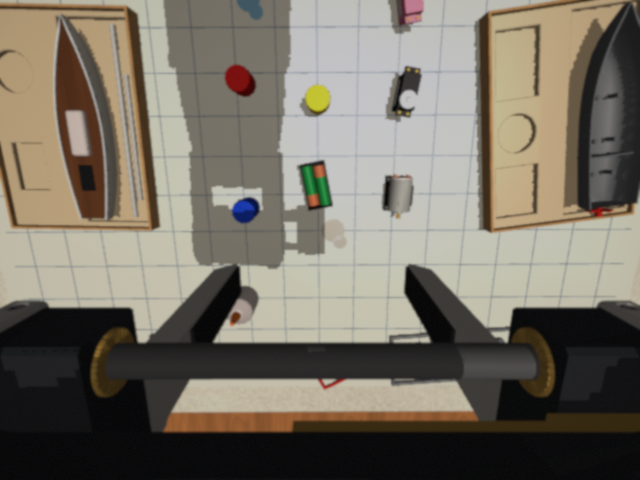

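The wrist view shows the stock from above. Red jar (239,80), yellow (318,98), blue (245,210), battery (316,186), motor (398,193), black servo with white horn (407,92), pink look-alike (411,8). Yacht recesses are the circle (15,72) and servo (30,165); patrol recesses are battery (517,62), circle (517,132) and motor (517,190).
There are two servo candidates: black with white horn at (407,92), and pink at (411,8). Black with a pale band fits the description, so I'll confirm it in an enlarged crop.

```bash
python3 - <<'E'
from h import *
i=load('wrist1')['img'][:,:,::-1]
b=np.hstack([i[0:240,0:165],i[0:240,475:640]]); b=cv2.convertScaleAbs(b,alpha=1.3,beta=10)
cv2.imwrite('pics/boxes1.png',cv2.resize(b,None,fx=2.4,fy=2.4,interpolation=cv2.INTER_CUBIC))
s=cv2.convertScaleAbs(i[55:225,220:430],alpha=1.5,beta=20)
cv2.imwrite('pics/stock1.png',cv2.resize(s,None,fx=3.5,fy=3.5,interpolation=cv2.INTER_CUBIC))
E
```

```text
(no output)
```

View pics/boxes1.png

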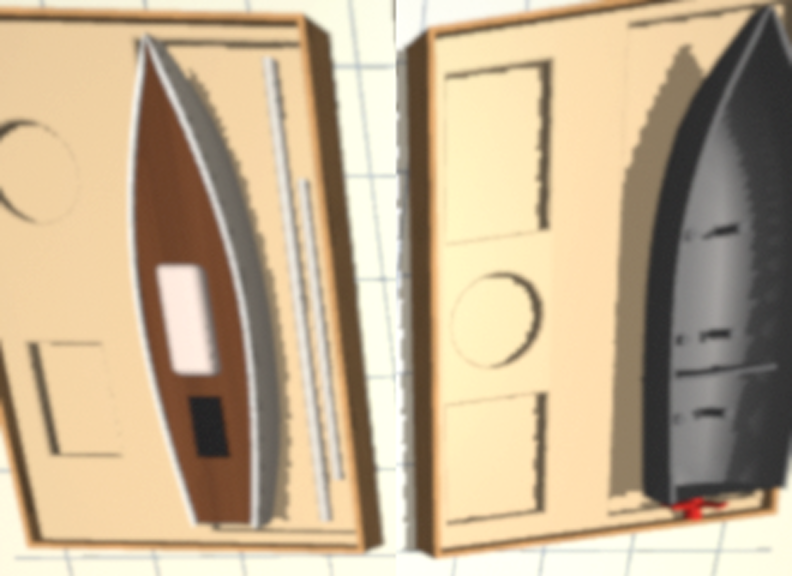

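View pics/stock1.png

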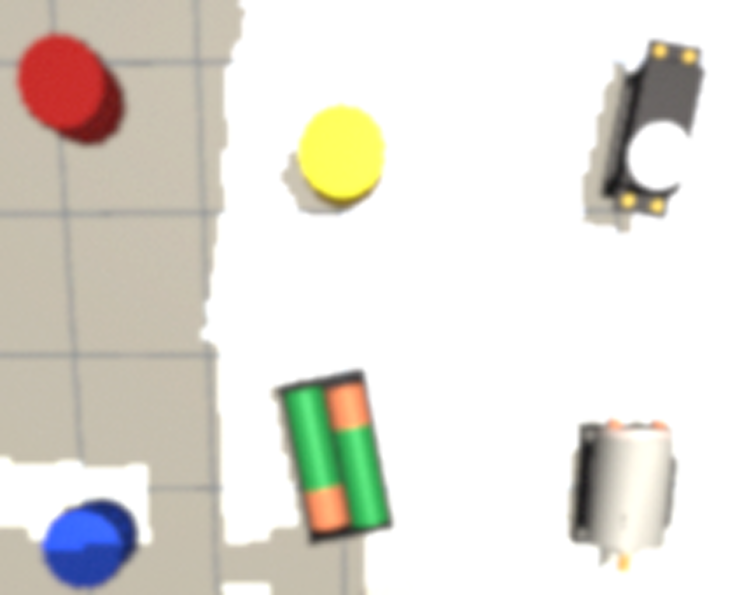

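The crop confirms the servo at (660,130) is the black one with the white horn. I picked corner pixels for every item and recess, and will solve their poses now.

```bash
cat > m.py <<'E'
from h import *
c=load('wrist1')
st=lambda P:(np.atleast_2d(P)+.5)/3.5-.5+[220,55]
bl=lambda P:(np.atleast_2d(P)+.5)/2.4-.5
br=lambda P:bl(P)+[310,0]
def fit(L,W):
    L=np.array(L,float)/1000; W=W[:,:2]; a,b=L.mean(0),W.mean(0)
    U,S,V=np.linalg.svd((L-a).T@(W-b)); D=np.diag([1,np.sign(np.linalg.det(V.T@U.T))]); Q=V.T@D@U.T
    t=b-Q@a; return t,Q,np.round(1000*(W-(L@Q.T+t)),1)
def rec(x,y,a,b): # TL TR BR BL in picture: left=-x, top=+y
    return [(x-a/2,y+b/2),(x+a/2,y+b/2),(x+a/2,y-b/2),(x-a/2,y-b/2)]
L=rec(-55,71,50,76)+[(-55,-8)]+rec(-55,-80,52,64)+[(-91,129),(-91,-129)]
Wp=np.r_[w(c,br([(446,77),(552,62),(549,229),(446,243),(497,320),(446,409),(546,393),(544,510),(447,523)]),.018),w(c,br([(433,28),(437,555)]),.024)]
t,Q,r=fit(L,Wp);print('patrol',t,np.degrees(np.arctan2(Q[1,0],Q[0,0])),r.tolist())
for n,p in dict(motor=(-55,-80),jar=(-55,-8),bat=(-55,71)).items(): print(n,Q@np.array(p)/1e3+t)
L=rec(-55,-50,38,58)+[(-55+23,60)]+[(91,129),(91,-129)]
Wp=np.r_[w(c,bl([(28,344),(102,343),(122,456),(52,455),(80,180)]),.018),w(c,bl([(303,15),(363,550)]),.024)]
t,Q,r=fit(L,Wp);print('yacht',t,np.degrees(np.arctan2(Q[1,0],Q[0,0])),r.tolist())
for n,p in dict(servo=(-55,-50),jar=(-55,60)).items(): print(n,Q@np.array(p)/1e3+t)
print('red,yel,blue',w(c,st([(63,81),(342,152),(84,547)]),.038))
t,Q,r=fit([(-29,-16),(-29,16),(29,16),(29,-16)],w(c,st([(280,386),(361,372),(391,526),(312,543)]),.027));print('bat',t,np.degrees(np.arctan2(Q[1,0],Q[0,0])),r.tolist())
m=w(c,st([(637,425),(623,568)]),.019);d=(m[1]-m[0])[:2];n=np.linalg.norm(d);print('motor',m[0,:2]+d/n*.026,n,np.degrees(np.arctan2(d[1],d[0])))
s=w(c,st([(660,50),(690,56),(628,200),(657,205)]),.029);d=s[2:].mean(0)-s[:2].mean(0);print('servo',s.mean(0),np.linalg.norm(d),np.degrees(np.arctan2(d[1],d[0])),'horn',w(c,st((659,156)),.041))
E
python3 m.py
```

```text
patrol [0.50925381 0.30074931] 97.35234481729823 [[0.7, -0.4], [1.1, -0.2], [0.1, 0.2], [-0.1, -1.0], [-0.3, -0.2], [1.5, -0.2], [0.2, -0.3], [-0.9, -0.0], [-0.6, -0.4], [0.6, 1.6], [-2.2, 0.9]]
motor [0.59563444 0.25643919]
jar [0.52422643 0.24722529]
bat [0.44587597 0.2371156 ]
yacht [ 0.51266    -0.30452505] 88.90814948767135 [[0.3, 0.2], [-0.8, 0.4], [-0.6, -0.2], [-0.5, 0.6], [2.8, 0.5], [0.8, -0.2], [-2.1, -1.3]]
servo [ 0.56160289 -0.36046782]
jar [ 0.45162286 -0.35837175]
red,yel,blue [[ 0.46314375 -0.08867251  0.038     ]
 [ 0.48503213  0.00140282  0.038     ]
 [ 0.61580863 -0.09161176  0.038     ]]
bat [ 0.58592713 -0.00174443] 10.726542001230902 [[0.1, 1.5], [1.4, -1.3], [-0.8, -1.4], [-0.7, 1.2]]
motor [0.601389   0.10625323] 0.05286082144519272 -2.630673874448855
servo [0.47711061 0.10705617 0.029     ] 0.04702910342067605 -9.980639323395602 horn [[0.48724837 0.10481054 0.041     ]]
```

apply_moves([
  [0,-0.5,3.3,-1,0,0,-0.017],
  [0,-0.5,3.3,-1,0,0,-0.017],
  [0,-0.4,3.3,-1,0,0,-0.016],
  [0,0,0,-4.5,0,0,0],
  [0,0,0,-4.5,0,0,0],
  [0,0,0,-4.5,0,0,0],
  [0,0,0,-2.5,0,0,0],
  [0,0,0,-1.5,0,0,0],
  [0,0,0,-0.6,0,0,0],
  [0,0,0,0,0,0,0],
], grip_force=15)

```text
time_s: 3.0
ee_pos: [0.6014, 0.106, 0.0463]
eef_rot: [3.141, 0.001, 3.088]
force: [-0.2, -0.4, 0.4]
grip_width: 0.0941
grip_force: 0.0
```

apply_moves([
  [0,0,0,-0.7,0,0,0],
  [0,0,0,-0.4,0,0,0],
  [0,0,0,0,0,0,0],
  [120,0,0,0,0,0,0],
  [200,0,0,0,0,0,0],
  [200,0,0,0,0,0,0],
  [200,0,0,0,0,0,0],
  [200,0,0,0,0,0,0],
  [200,0,0,0,0,0,0],
  [200,0,0,0,0,0,0],
])

```text
time_s: 4.0
ee_pos: [0.6013, 0.1056, 0.0347]
eef_rot: [-3.142, -0.0, 3.088]
force: [-0.8, -0.1, -0.7]
grip_width: 0.0413
grip_force: 0.0
```

apply_moves([
  [200,0,0,0,0,0,0],
  [200,0,0,0,0,0,0],
  [200,0,0,0,0,0,0],
  [200,0,0,0,0,0,0],
])

```text
time_s: 4.4
ee_pos: [0.6013, 0.1055, 0.0348]
eef_rot: [-3.142, 0.0, 3.088]
force: [-0.3, -0.7, 0.1]
grip_width: 0.0202
grip_force: 0.0
```

```bash
python3 - <<'E'
from h import *
a=snap('wrist','w2')['img'][200:440,120:520]; b=snap('scene','s2')['img'][200:340,280:513]
o=np.vstack([cv2.resize(a,(600,360)),cv2.resize(b,(400,240))[:, :].repeat(1,0) if 0 else cv2.copyMakeBorder(cv2.resize(b,(400,240)),0,0,0,200,0)])
cv2.imwrite('pics/chk2.png',cv2.convertScaleAbs(o[:,:,::-1],alpha=1.4,beta=15))
E
```

```text
(no output)
```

View pics/chk2.png

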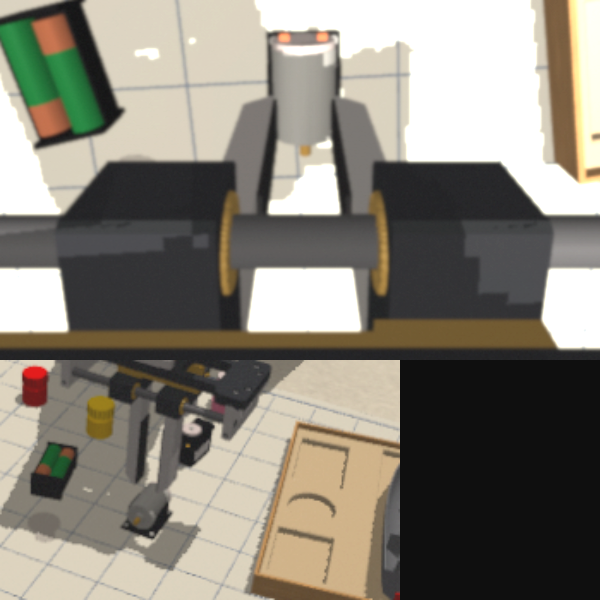

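The crop shows the motor can at (305,90) still standing. The fingertips, at (262,97) and (350,97), seem to be above or behind it rather than around the block. I'll project the expected fingertip positions to compare.

```bash
cat >> h.py <<'E'
def proj(c,P):
    P=np.atleast_2d(np.array(P,float)); T=np.linalg.inv(np.array(c['pose'])); q=P@T[:3,:3].T+T[:3,3]
    x=q[:,0]/-q[:,2]; y=-q[:,1]/-q[:,2]; r=1+float(c['k1'])*(x*x+y*y); K=np.array(c['K'])
    return np.c_[K[0,0]*x*r+K[0,2],K[1,1]*y*r+K[1,2]]
E
python3 - <<'E'
from h import *
o=ctrl.get_obs();print(o['ee_pos'],o['eef_rot'],o['qpos'],o['grip_width'])
p=np.array(o['ee_pos'])
t=[p+[dx,s,-.025] for dx in(-.008,.008) for s in(-.0101,.0101)]+[[.601,.106,.033],[.631,.104,.019]]
cw=load('w2');cs=load('s2')
a=(proj(cw,t)-[120,200])*1.5; b=(proj(cs,t)-[280,200])*[400/233,240/140]+[0,360]
print(a.round(),b.round())
E
```

```text
[0.60131169 0.10556511 0.0347355 ] [ 3.14158563e+00 -5.77387665e-06  3.08785105e+00] [ 1.13797351e-01  5.97421326e-01  1.48256240e+00  9.03174764e-06
  1.06161345e+00 -1.40326178e+00] 0.020232797166868953
[[280.  72.]
 [325.  70.]
 [282. 105.]
 [326. 103.]
 [304. 105.]
 [303. 157.]] [[140. 507.]
 [159. 514.]
 [134. 516.]
 [153. 523.]
 [149. 496.]
 [133. 525.]]
```

```bash
python3 - <<'E'
from h import *
p=np.array([.6013,.1055,.0347])
cw=load('w2');cs=load('s2');c1=load('wrist1')
for k in (.025,.01,0,-.01,-.02,-.03):
    t=[p+[-.008,s,-k] for s in(-.0101,.0101)]; t2=[p+[0,s,-k] for s in(-.0163,.0163)]
    a=(proj(cw,t)-[120,200])*1.5; b=(proj(cs,t2)-[280,200])*[400/233,240/140]+[0,360]
    d=proj(c1,[np.array([.615,.0068,.2563])+[-.008,s,-k] for s in (-.047,.047)])
    print(k,a.round().tolist(),b.round().tolist(),d.round().tolist())
E
```

```text
0.025 [[280.0, 72.0], [324.0, 70.0]] [[131.0, 510.0], [162.0, 520.0]] [[254.0, 247.0], [393.0, 247.0]]
0.01 [[278.0, 82.0], [326.0, 80.0]] [[132.0, 498.0], [164.0, 508.0]] [[249.0, 254.0], [397.0, 253.0]]
0 [[277.0, 90.0], [327.0, 87.0]] [[133.0, 489.0], [165.0, 500.0]] [[246.0, 259.0], [401.0, 258.0]]
-0.01 [[276.0, 98.0], [328.0, 95.0]] [[133.0, 481.0], [165.0, 491.0]] [[242.0, 264.0], [405.0, 264.0]]
-0.02 [[274.0, 107.0], [330.0, 104.0]] [[134.0, 472.0], [166.0, 483.0]] [[237.0, 271.0], [409.0, 270.0]]
-0.03 [[273.0, 117.0], [331.0, 114.0]] [[135.0, 464.0], [167.0, 474.0]] [[233.0, 277.0], [414.0, 276.0]]
```

Three views agree that the real fingertips sit about 12–14 mm behind the reported TCP, not 25 mm ahead. The tips are therefore above the can. I'll open and descend in small steps while watching the force.

apply_moves([
  [0,0,0,0,0,0,0],
  [0,0,0,0,0,0,0],
  [0,0,0,0,0,0,0],
  [0,0,0,0,0,0,0],
  [0,0,0,0,0,0,0],
  [0,0,0,-0.6,0,0,0],
  [0,0,0,-0.6,0,0,0],
  [0,0,0,-0.6,0,0,0],
  [0,0,0,0,0,0,0],
  [0,0,0,0,0,0,0],
])

```text
time_s: 5.5
ee_pos: [0.6012, 0.1055, 0.0165]
eef_rot: [-3.142, -0.0, 3.088]
force: [1.0, -1.1, 0.4]
grip_width: 0.093
grip_force: 0.0
```

```bash
python3 - <<'E'
from h import *
o=ctrl.get_obs();p=np.array(o['ee_pos']);print(p,o['force'],o['grip_width'])
a=snap('wrist','w3');b=snap('scene','s3')
for k in(.025,.01,-.01,-.015,-.02):
  print(k,proj(a,[p+[-.008,s,-k] for s in(-.047,.047)]).round().tolist(),(proj(b,[p+[0,s,-k] for s in(-.053,.053)])-[300,210]).round(1).tolist())
o=np.hstack([a['img'][180:330,180:480],b['img'][210:310,300:450].repeat(1,0)[:, :].copy() if 0 else cv2.resize(b['img'][210:310,300:450],(225,150))])
cv2.imwrite('pics/chk3.png',cv2.convertScaleAbs(cv2.resize(o[:,:,::-1],None,fx=1.5,fy=1.5),alpha=1.4,beta=15))
E
```

```text
[0.60123947 0.10552761 0.01653389] [ 0.95627669 -1.13459253  0.36487278] 0.09303759193628704
0.025 [[253.0, 251.0], [391.0, 244.0]] [[35.7, 79.1], [94.3, 98.8]]
0.01 [[248.0, 258.0], [396.0, 250.0]] [[36.1, 72.2], [95.3, 91.9]]
-0.01 [[240.0, 269.0], [403.0, 260.0]] [[36.7, 62.7], [96.7, 82.3]]
-0.015 [[238.0, 272.0], [405.0, 263.0]] [[36.8, 60.4], [97.0, 79.9]]
-0.02 [[236.0, 275.0], [407.0, 266.0]] [[37.0, 57.9], [97.4, 77.4]]
```

View pics/chk3.png

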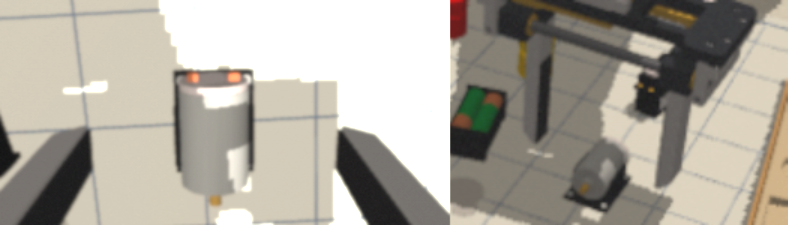

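The crop shows open fingertips at left (538,140) and right (665,188), with the motor between them. The tip is about 11 mm above the reported TCP z, so I'll go down 1.7 cm more and grip.

apply_moves([
  [0,0,0,-0.6,0,0,0],
  [0,0,0,-0.6,0,0,0],
  [0,0,0,-0.5,0,0,0],
  [150,0,0,0,0,0,0],
  [190,0,0,0,0,0,0],
  [190,0,0,0,0,0,0],
  [190,0,0,0,0,0,0],
  [190,0,0,0,0,0,0],
  [190,0,0,0,0,0,0],
  [190,0,0,0,0,0,0],
])

```text
time_s: 6.6
ee_pos: [0.6013, 0.1055, -0.0002]
eef_rot: [3.142, 0.0, 3.088]
force: [-0.5, 0.3, -0.3]
grip_width: 0.0413
grip_force: 0.0
```

apply_moves([
  [190,0,0,0,0,0,0],
  [190,0,0,0,0,0,0],
  [190,0,0,0,0,0,0],
  [190,0,0,0,0,0,0],
])

```text
time_s: 7.0
ee_pos: [0.6013, 0.1055, -0.0002]
eef_rot: [3.142, 0.0, 3.088]
force: [0.3, 0.4, 0.3]
grip_width: 0.0315
grip_force: 15.0
```

apply_moves([
  [190,0,0,1.5,0,0,0],
  [190,0,0,3,0,0,0],
  [190,0,0,3,0,0,0],
  [190,-0.1,2.5,0,0,0,0.036],
  [190,-0.1,3.5,0,0,0,0.036],
  [190,-0.1,3.5,0,0,0,0.036],
  [190,-0.1,3.5,0,0,0,0.036],
  [190,-0.2,2.1,0,0,0,0.036],
  [190,0,0,0,0,0,0],
  [190,0,0,0,0,0,0],
])

```text
time_s: 8.0
ee_pos: [0.5953, 0.2564, 0.0754]
eef_rot: [-3.141, 0.0, -3.015]
force: [0.1, 0.3, -1.1]
grip_width: 0.0318
grip_force: 15.0
```

```bash
python3 - <<'E'
from h import *
o=ctrl.get_obs();print(o['ee_pos'],o['eef_rot'],o['force'],o['grip_width'],o['grip_force'])
a=snap('wrist','w4');b=snap('scene','s4')
o=np.hstack([cv2.resize(a['img'][100:360,160:480],(369,300)),cv2.resize(b['img'][180:360,350:590],(400,300))])
cv2.imwrite('pics/chk4.png',cv2.convertScaleAbs(o[:,:,::-1],alpha=1.4,beta=15))
E
```

```text
[0.59530354 0.25639157 0.07535961] [-3.14147397e+00  3.20692485e-04 -3.01545657e+00] [ 0.0909061   0.25788204 -1.14599195] 0.031836015455637356 14.960283190011978
```

View pics/chk4.png

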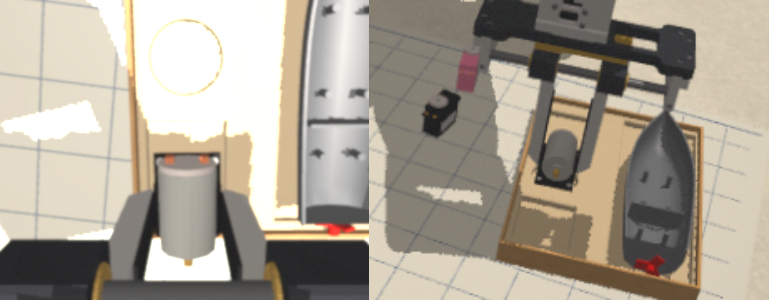

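The crop shows the motor held level above its recess, with the recess edges at (150,160) and (225,150). I'll lower it.

apply_moves([
  [190,0,0,-2.5,0,0,0],
  [190,0,0,-2,0,0,0],
  [190,0,0,-1,0,0,0],
  [190,0,0,-0.5,0,0,0],
  [190,0,0,-0.2,0,0,0],
  [190,0,0,-0.1,0,0,0],
  [190,0,0,0,0,0,0],
])

```text
time_s: 8.8
ee_pos: [0.5957, 0.2566, 0.0124]
eef_rot: [3.141, 0.001, -3.015]
force: [0.5, 0.3, -0.0]
grip_width: 0.0318
grip_force: 15.0
```

apply_moves([
  [190,0,0,-0.1,0,0,0],
  [190,0,0,-0.05,0,0,0],
  [190,0,0,0,0,0,0],
])

```text
time_s: 9.1
ee_pos: [0.5955, 0.2566, 0.0108]
eef_rot: [3.141, 0.001, -3.015]
force: [-1.5, -0.3, 3.6]
grip_width: 0.0316
grip_force: 15.0
```

apply_moves([
  [152,0,0,0,0,0,0],
  [152,0,0,0,0,0,0],
  [152,0,0,0,0,0,0],
  [152,0,0,0.4,0,0,0],
  [152,0,0,1.5,0,0,0],
  [100,0,0,3,0,0,0],
  [0,0,0,3,0,0,0],
])

```text
time_s: 9.8
ee_pos: [0.5953, 0.2565, 0.0912]
eef_rot: [3.142, 0.0, -3.015]
force: [0.4, 0.7, -0.5]
grip_width: 0.0506
grip_force: 0.0
```

apply_moves([
  [0,-0.1,-4.3,0,0,0,0.01],
  [0,-0.1,-4.3,0,0,0,0.01],
  [0,-0.2,-4.3,0,0,0,0.01],
  [0,-0.2,-4.3,0,0,0,0.01],
  [0,-0.2,-4.3,0,0,0,0.01],
  [0,-0.1,-4.3,-1,0,0,0.01],
  [0,0,0,-3,0,0,0],
  [0,0,0,-3,0,0,0],
  [0,0,0,-1.6,0,0,0],
  [0,0,0,0,0,0,0],
])

```text
time_s: 10.8
ee_pos: [0.5855, -0.0013, 0.0022]
eef_rot: [3.141, -0.003, -2.955]
force: [-0.2, -0.1, 0.2]
grip_width: 0.0938
grip_force: 0.0
```

apply_moves([
  [0,0,0,-0.5,0,0,0],
  [150,0,0,0,0,0,0],
  [190,0,0,0,0,0,0],
  [190,0,0,0,0,0,0],
  [190,0,0,0,0,0,0],
  [190,0,0,0,0,0,0],
  [190,0,0,0,0,0,0],
  [190,0,0,0,0,0,0],
  [190,0,0,0,0,0,0],
  [190,0,0,0,0,0,0],
])

```text
time_s: 11.8
ee_pos: [0.5863, -0.0014, -0.0018]
eef_rot: [-3.142, -0.0, -2.955]
force: [0.5, -1.2, -1.0]
grip_width: 0.0319
grip_force: 15.0
```

apply_moves([
  [190,0,0,0,0,0,0],
  [190,0,0,0,0,0,0],
  [190,0,0,0,0,0,0],
])

```text
time_s: 12.1
ee_pos: [0.5863, -0.0015, -0.0018]
eef_rot: [-3.142, -0.0, -2.955]
force: [-0.6, 0.8, 0.7]
grip_width: 0.0321
grip_force: 15.0
```

apply_moves([
  [190,0,0,1.5,0,0,0],
  [190,0,0,3.5,0,0,0],
  [190,0,0,4,0,0,0],
  [190,-1.4,2.4,0,0,0,-0.008],
  [190,-2.4,4.1,0,0,0,-0.01],
  [190,-2.4,4.1,0,0,0,-0.01],
  [190,-2.4,4.1,0,0,0,-0.01],
  [190,-2.4,4.1,0,0,0,-0.01],
  [190,-2.0,3.3,0,0,0,-0.01],
  [190,-1.0,1.7,0,0,0,0],
])

```text
time_s: 13.1
ee_pos: [0.4448, 0.2388, 0.0894]
eef_rot: [3.141, 0.001, -3.012]
force: [0.4, -0.6, -0.2]
grip_width: 0.0321
grip_force: 15.0
```

apply_moves([
  [190,0,0,0,0,0,0],
  [190,0,0,-3,0,0,0],
  [190,0,0,-2.5,0,0,0],
  [190,0,0,-1.3,0,0,0],
  [190,0,0,-0.6,0,0,0],
  [190,0,0,-0.3,0,0,0],
  [190,0,0,0,0,0,0],
])

```text
time_s: 13.8
ee_pos: [0.4468, 0.2365, 0.0118]
eef_rot: [3.141, 0.001, -3.014]
force: [-0.2, -0.8, -0.5]
grip_width: 0.0318
grip_force: 15.0
```

apply_moves([
  [190,0,0,-0.15,0,0,0],
  [190,0,0,-0.15,0,0,0],
  [190,0,0,0,0,0,0],
])

```text
time_s: 14.1
ee_pos: [0.4469, 0.2367, 0.0091]
eef_rot: [3.141, 0.001, -3.013]
force: [-0.1, -1.3, 5.7]
grip_width: 0.032
grip_force: 15.0
```

apply_moves([
  [152,0,0,0,0,0,0],
  [152,0,0,0,0,0,0],
  [152,0,0,0,0,0,0],
  [152,0,0,0.4,0,0,0],
  [152,0,0,1.5,0,0,0],
  [100,0,0,3,0,0,0],
  [0,0,0,3.5,0,0,0],
])

```text
time_s: 14.8
ee_pos: [0.4457, 0.2363, 0.0928]
eef_rot: [-3.141, -0.002, -3.013]
force: [0.2, 0.9, 0.3]
grip_width: 0.0504
grip_force: 0.0
```

apply_moves([
  [0,0.2,-4,0,0,0,-0.016],
  [0,0.2,-4.2,0,0,0,-0.016],
  [0,0.2,-4.2,0,0,0,-0.016],
  [0,0.2,-4.2,0,0,0,-0.016],
  [0,0.2,-4.2,0,0,0,-0.016],
  [0,0.2,-4.2,0,0,0,-0.016],
  [0,0.2,-4.2,0,0,0,-0.016],
  [0,0.2,-3.3,0,0,0,-0.014],
  [0,0,0,0,0,0,0],
  [0,0,0,0,0,0,0],
])

```text
time_s: 15.8
ee_pos: [0.4622, -0.0887, 0.0923]
eef_rot: [3.141, -0.0, -3.141]
force: [0.3, 0.3, -0.1]
grip_width: 0.0942
grip_force: 0.0
```

```bash
python3 - <<'E'
from h import *
b=snap('scene','s5')['img'][140:360,110:580]
cv2.imwrite('pics/chk5.png',cv2.convertScaleAbs(cv2.resize(b[:,:,::-1],None,fx=1.7,fy=1.7),alpha=1.4,beta=15))
E
```

```text
(no output)
```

View pics/chk5.png

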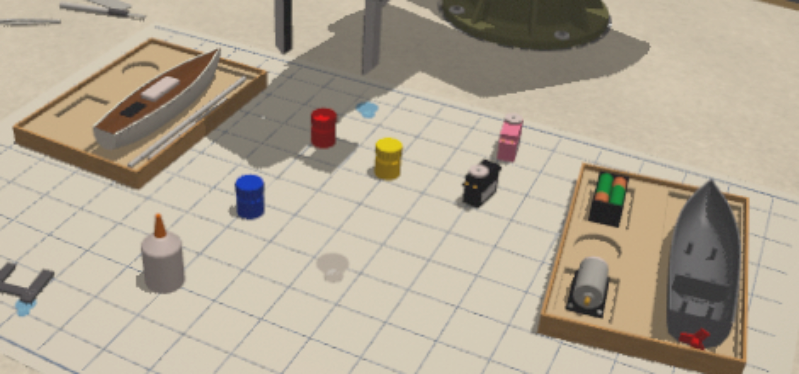

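The crop shows the motor at (590,285) and the battery box at (610,198) upright in their recesses. The open jaws are above the red jar at (323,128). Descending on it now.

apply_moves([
  [0,0,0,-3.5,0,0,0],
  [0,0,0,-3,0,0,0],
  [0,0,0,-1.8,0,0,0],
  [0,0,0,-1,0,0,0],
  [150,0,0,0,0,0,0],
  [195,0,0,0,0,0,0],
  [195,0,0,0,0,0,0],
  [195,0,0,0,0,0,0],
  [195,0,0,0,0,0,0],
  [195,0,0,0,0,0,0],
], grip_force=12)

```text
time_s: 16.85
ee_pos: [0.4624, -0.0885, -0.0005]
eef_rot: [-3.141, 0.0, -3.139]
force: [0.7, 0.2, 1.4]
grip_width: 0.0497
grip_force: 0.0
```

apply_moves([
  [195,0,0,0,0,0,0],
  [195,0,0,0,0,0,0],
  [195,0,0,0,0,0,0],
  [195,0,0,0,0,0,0],
  [195,0,0,0,0,0,0],
  [195,0,0,0,0,0,0],
])

```text
time_s: 17.45
ee_pos: [0.4623, -0.0885, -0.0007]
eef_rot: [-3.142, 0.0, -3.139]
force: [0.4, -0.8, 1.3]
grip_width: 0.0291
grip_force: 12.0
```

apply_moves([
  [195,0,0,1.5,0,0,0],
  [195,0,0,3.5,0,0,0],
  [195,0,0,4.5,0,0,0],
  [195,0.7,3.2,0,0,0,0.016],
  [195,0.8,4.4,0,0,0,0.016],
  [195,0.8,4.4,0,0,0,0.016],
  [195,0.8,4.4,0,0,0,0.016],
  [195,0.8,4.4,0,0,0,0.016],
  [195,0.8,4.4,0,0,0,0.016],
  [195,0.8,4.4,0,0,0,0.016],
])

```text
time_s: 18.45
ee_pos: [0.5172, 0.2095, 0.0941]
eef_rot: [-3.142, -0.0, -3.027]
force: [1.0, -0.4, -0.9]
grip_width: 0.0287
grip_force: 12.0
```

apply_moves([
  [195,0.7,4,0,0,0,0.014],
  [195,0,0,0,0,0,0],
  [195,0,0,-3,0,0,0],
  [195,0,0,-3,0,0,0],
  [195,0,0,-1.3,0,0,0],
  [195,0,0,-0.5,0,0,0],
  [195,0,0,-0.3,0,0,0],
  [195,0,0,0,0,0,0],
])

```text
time_s: 19.25
ee_pos: [0.5248, 0.2475, 0.014]
eef_rot: [3.141, 0.001, -3.014]
force: [0.7, 0.0, -0.2]
grip_width: 0.0283
grip_force: 12.0
```

Floor contact is expected near 0.010.

apply_moves([
  [195,0,0,-0.2,0,0,0],
  [195,0,0,-0.1,0,0,0],
  [195,0,0,-0.1,0,0,0],
  [195,0,0,0,0,0,0],
])

```text
time_s: 19.65
ee_pos: [0.5247, 0.2477, 0.0103]
eef_rot: [3.141, 0.001, -3.013]
force: [-3.0, -2.0, 8.2]
grip_width: 0.0288
grip_force: 12.0
```

apply_moves([
  [157,0,0,0,0,0,0],
  [157,0,0,0,0,0,0],
  [157,0,0,0,0,0,0],
  [157,0,0,0.5,0,0,0],
  [157,0,0,2,0,0,0],
  [100,0,0,3,0,0,0],
  [0,0,0,3.5,0,0,0],
])

```text
time_s: 20.35
ee_pos: [0.5238, 0.2473, 0.0999]
eef_rot: [-3.141, -0.002, -3.013]
force: [-0.1, -0.0, 0.4]
grip_width: 0.049
grip_force: 0.0
```

apply_moves([
  [0,-1.2,-3.5,0,0,0,-0.076],
  [0,-1.2,-3.5,0,0,0,-0.076],
  [0,-1.2,-3.5,0,0,0,-0.076],
  [0,-1.2,-3.6,0,0,0,-0.075],
  [0,0,0,0,0,0,0],
  [0,0,0,-3.5,0,0,0],
  [0,0,0,-3,0,0,0],
  [0,0,0,-2,0,0,0],
  [0,0,0,-1,0,0,0],
  [0,0,0,0,0,0,0],
])

```text
time_s: 21.35
ee_pos: [0.476, 0.1068, 0.0036]
eef_rot: [-3.141, -0.002, 2.967]
force: [-0.2, 0.2, -0.2]
grip_width: 0.0939
grip_force: 0.0
```

apply_moves([
  [0,0.1,0,-0.4,0,0,0],
  [150,0,0,0,0,0,0],
  [220,0,0,0,0,0,0],
  [220,0,0,0,0,0,0],
  [220,0,0,0,0,0,0],
  [220,0,0,0,0,0,0],
  [220,0,0,0,0,0,0],
  [220,0,0,0,0,0,0],
  [220,0,0,0,0,0,0],
  [220,0,0,0,0,0,0],
])

```text
time_s: 22.35
ee_pos: [0.4773, 0.1065, 0.0002]
eef_rot: [-3.142, -0.0, 2.967]
force: [0.7, -0.1, 0.1]
grip_width: 0.0257
grip_force: 0.0
```

apply_moves([
  [220,0,0,0,0,0,0],
  [220,0,0,0,0,0,0],
  [220,0,0,0,0,0,0],
  [220,0,0,0,0,0,0],
  [220,0,0,0,0,0,0],
  [220,0,0,0,0,0,0],
  [220,0,0,0,0,0,0],
  [220,0,0,0,0,0,0],
])

```text
time_s: 23.15
ee_pos: [0.4773, 0.1066, 0.0002]
eef_rot: [3.142, -0.0, 2.967]
force: [0.2, -0.6, -0.3]
grip_width: 0.0199
grip_force: 12.0
```

apply_moves([
  [220,0,0,1.5,0,0,0],
  [220,0,0,4.5,0,0,0],
  [220,0,0,4.5,0,0,0],
  [220,0.6,-3,0,0,0,0.014],
  [220,0.8,-4.4,0,0,0,0.014],
  [220,0.8,-4.4,0,0,0,0.014],
  [220,0.8,-4.4,0,0,0,0.014],
  [220,0.8,-4.4,0,0,0,0.014],
  [220,0.8,-4.4,0,0,0,0.014],
  [220,0.8,-4.4,0,0,0,0.014],
])

```text
time_s: 24.15
ee_pos: [0.5313, -0.1893, 0.1052]
eef_rot: [3.142, 0.0, 3.065]
force: [0.3, 0.7, -0.6]
grip_width: 0.02
grip_force: 12.0
```

apply_moves([
  [220,0.8,-4.4,0,0,0,0.014],
  [220,0.8,-4.4,0,0,0,0.014],
  [220,0.8,-4.4,0,0,0,0.014],
  [220,0.6,-4.1,0,0,0,0.015],
  [220,0,0,0,0,0,0],
  [220,0,0,0,0,0,0],
])

```text
time_s: 24.75
ee_pos: [0.5609, -0.3608, 0.1045]
eef_rot: [3.141, -0.001, 3.12]
force: [0.2, 0.8, -1.0]
grip_width: 0.0197
grip_force: 12.0
```

```bash
python3 - <<'E'
from h import *
o=ctrl.get_obs();print(o['ee_pos'],o['eef_rot'],o['grip_width'],o['grip_force'])
a=snap('wrist','w6')
cv2.imwrite('pics/chk6.png',cv2.convertScaleAbs(cv2.resize(a['img'][0:320,120:520,::-1],None,fx=1.8,fy=1.8),alpha=1.3,beta=10))
E
```

```text
[ 0.56088986 -0.36078892  0.10446421] [ 3.14085141e+00 -8.45239567e-04  3.12048578e+00] 0.019674278069527724 11.99780523777008
```

View pics/chk6.png

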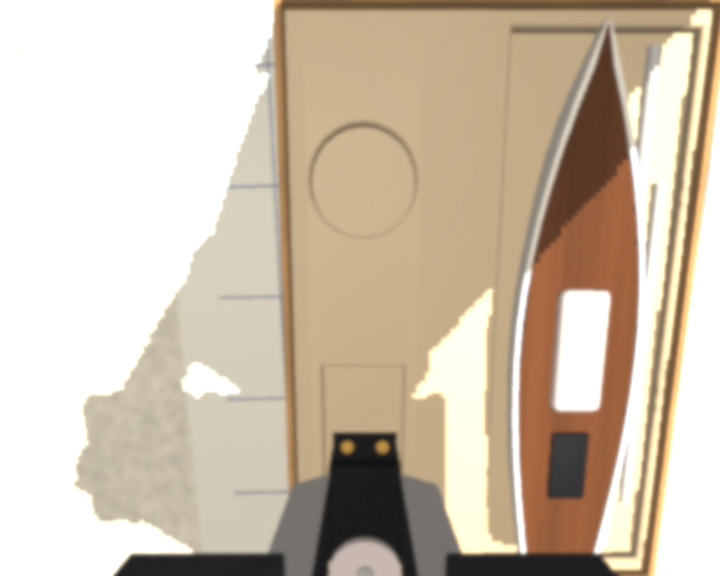

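The crop shows the jar recess at (363,180) and the servo recess's far corners at (322,365) and (405,366). The servo is held above it.

```bash
python3 - <<'E'
from h import *
a=load('w6')
P=lambda p:(np.array(p)+.5)/1.8-.5+[120,0]
print(w(a,P([(363.5,180.5),(322,365),(405,366)]),.018), w(a,P([(281,8),(290,440)]),.024))
E
```

```text
[[ 0.45100567 -0.35867791  0.018     ]
 [ 0.5311974  -0.37982767  0.018     ]
 [ 0.53250498 -0.34103516  0.018     ]] [[ 0.38699355 -0.39014104  0.024     ]
 [ 0.56557929 -0.39586981  0.024     ]]
```

apply_moves([
  [220,0,0,-3.5,0,0,0],
  [220,0,0,-3,0,0,0],
  [220,0,0,-1.5,0,0,0],
  [220,0,0,-0.7,0,0,0],
  [220,0,0,-0.3,0,0,0],
  [220,0,0,0,0,0,0],
  [220,0,0,-0.1,0,0,0],
  [220,0,0,-0.1,0,0,0],
  [220,0,0,0,0,0,0],
])

```text
time_s: 25.7
ee_pos: [0.5614, -0.3606, 0.0136]
eef_rot: [-3.141, 0.0, 3.122]
force: [0.7, 0.4, -1.0]
grip_width: 0.0201
grip_force: 12.0
```

apply_moves([
  [220,0,0,-0.1,0,0,0],
  [220,0,0,-0.1,0,0,0],
  [220,0,0,-0.1,0,0,0],
  [220,0,0,0,0,0,0],
])

```text
time_s: 26.1
ee_pos: [0.5614, -0.3605, 0.0113]
eef_rot: [-3.141, 0.0, 3.122]
force: [-4.4, 2.6, 9.2]
grip_width: 0.0198
grip_force: 12.0
```

apply_moves([
  [179,0,0,0,0,0,0],
  [179,0,0,0,0,0,0],
  [179,0,0,0,0,0,0],
  [179,0,0,0.5,0,0,0],
  [179,0,0,2,0,0,0],
  [179,0,0,3,0,0,0],
  [60,0,0,3,0,0,0],
])

```text
time_s: 26.8
ee_pos: [0.5611, -0.3603, 0.0963]
eef_rot: [3.141, -0.0, 3.122]
force: [1.0, -0.2, -0.0]
grip_width: 0.0332
grip_force: 0.0
```

apply_moves([
  [0,0.7,3.4,0,0,0,0],
  [0,0.8,4,0,0,0,0],
  [0,0.8,4,0,0,0,0],
  [0,0.8,4,0,0,0,0],
  [0,0.8,4,0,0,0,0],
  [0,0.8,4,0,0,0,0],
  [0,0.7,3.5,0,0,0,0],
  [0,0,0,0,0,0,0],
  [0,0,0,0,0,0,0],
])

```text
time_s: 27.7
ee_pos: [0.6154, -0.0912, 0.0955]
eef_rot: [-3.141, 0.0, 3.123]
force: [-0.5, -0.2, -0.3]
grip_width: 0.0941
grip_force: 0.0
```

apply_moves([
  [0,0,0,-3.5,0,0,0],
  [0,0,0,-3,0,0,0],
  [0,0,0,-2,0,0,0],
  [0,0,0,-1.1,0,0,0],
  [150,0,0,0,0,0,0],
  [195,0,0,0,0,0,0],
  [195,0,0,0,0,0,0],
  [195,0,0,0,0,0,0],
  [195,0,0,0,0,0,0],
  [195,0,0,0,0,0,0],
])

```text
time_s: 28.7
ee_pos: [0.6155, -0.0914, -0.0004]
eef_rot: [-3.141, 0.0, 3.122]
force: [-0.8, -0.3, 0.5]
grip_width: 0.0497
grip_force: 0.0
```

apply_moves([
  [195,0,0,0,0,0,0],
  [195,0,0,0,0,0,0],
  [195,0,0,0,0,0,0],
  [195,0,0,0,0,0,0],
  [195,0,0,0,0,0,0],
  [195,0,0,0,0,0,0],
])

```text
time_s: 29.3
ee_pos: [0.6153, -0.0914, -0.0007]
eef_rot: [3.142, 0.0, 3.122]
force: [-1.0, -0.5, 0.7]
grip_width: 0.0284
grip_force: 12.0
```

apply_moves([
  [195,0,0,1.5,0,0,0],
  [195,0,0,4.5,0,0,0],
  [195,0,0,4.5,0,0,0],
  [195,-1.6,-2.6,0,0,0,0],
  [195,-2.3,-3.8,0,0,0,0],
  [195,-2.3,-3.8,0,0,0,0],
  [195,-2.3,-3.8,0,0,0,0],
  [195,-2.3,-3.8,0,0,0,0],
  [195,-2.3,-3.8,0,0,0,0],
  [195,-2.3,-3.8,0,0,0,0],
])

```text
time_s: 30.3
ee_pos: [0.4603, -0.3469, 0.1055]
eef_rot: [-3.141, 0.001, 3.122]
force: [-0.0, -0.5, -0.0]
grip_width: 0.029
grip_force: 12.0
```

apply_moves([
  [195,-1.0,-1.3,0,0,0,0],
  [195,0,0,0,0,0,0],
  [195,0,0,-3.5,0,0,0],
  [195,0,0,-3,0,0,0],
  [195,0,0,-1.5,0,0,0],
  [195,0,0,-0.7,0,0,0],
  [195,0,0,-0.3,0,0,0],
  [195,0,0,0,0,0,0],
  [195,0,0,0,0,0,0],
])

```text
time_s: 31.2
ee_pos: [0.4519, -0.3588, 0.0154]
eef_rot: [-3.141, 0.001, 3.122]
force: [-0.1, -0.3, -1.1]
grip_width: 0.0289
grip_force: 12.0
```

apply_moves([
  [195,0,0,-0.2,0,0,0],
  [195,0,0,-0.1,0,0,0],
  [195,0,0,-0.1,0,0,0],
  [195,0,0,-0.1,0,0,0],
  [195,0,0,0,0,0,0],
])

```text
time_s: 31.7
ee_pos: [0.4515, -0.3586, 0.0101]
eef_rot: [-3.141, 0.0, 3.122]
force: [-3.6, 3.0, 9.7]
grip_width: 0.0288
grip_force: 12.0
```

Contact. Release, rise clear and check.

apply_moves([
  [157,0,0,0,0,0,0],
  [157,0,0,0,0,0,0],
  [157,0,0,0,0,0,0],
  [157,0,0,0.5,0,0,0],
  [157,0,0,2,0,0,0],
  [157,0,0,3,0,0,0],
  [0,0,0,4,0,0,0],
  [0,0,4,3,0,0,0],
  [0,0,4,3,0,0,0],
  [0,0,4,3,0,0,0],
])

```text
time_s: 32.7
ee_pos: [0.4509, -0.2371, 0.1957]
eef_rot: [-3.141, 0.0, 3.121]
force: [0.9, 1.3, 1.0]
grip_width: 0.0647
grip_force: 0.0
```

apply_moves([
  [0,0.5,4.5,0,0,0,0],
  [0,0.5,4.5,0,0,0,0],
  [0,0.5,4.5,0,0,0,0],
  [0,0.5,4.5,0,0,0,0],
  [0,0.5,4.5,0,0,0,0],
  [0,0,0,0,0,0,0],
  [0,0,0,0,0,0,0],
])

```text
time_s: 33.4
ee_pos: [0.4763, -0.0128, 0.1945]
eef_rot: [-3.141, 0.0, 3.124]
force: [0.7, -0.1, 0.0]
grip_width: 0.0941
grip_force: 0.0
```

```bash
python3 - <<'E'
from h import *
a=snap('wrist','w7')['img'][0:300]; b=snap('side','sd7')['img'][120:470,150:520]
b=cv2.resize(b,(317,300)); o=np.vstack([a,np.hstack([b,cv2.resize(snap('scene','s7')['img'][130:370,100:570],(323,165)) if 0 else cv2.resize(snap('scene','s7')['img'][130:370,100:570],(323,300))])])
cv2.imwrite('pics/fin7.png',cv2.convertScaleAbs(o[:,:,::-1],alpha=1.3,beta=12))
E
```

```text
(no output)
```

View pics/fin7.png

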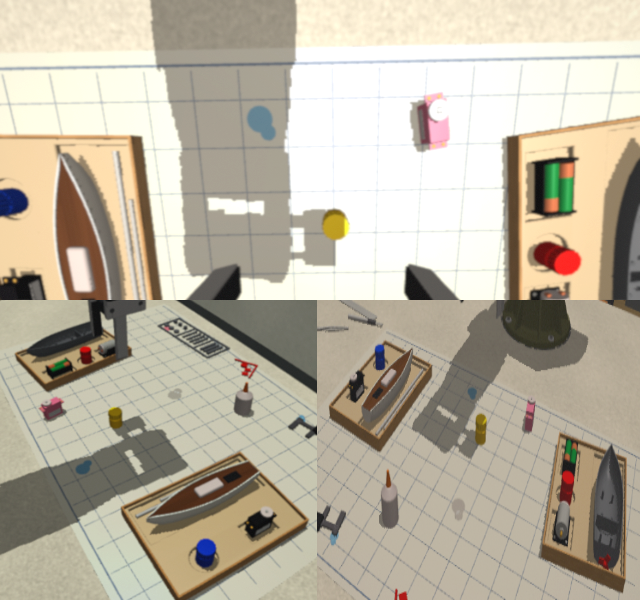

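The final composite shows all five items upright in their recesses: battery, red jar and motor in the patrol box (550,185)/(555,258)/(548,293), and blue jar and servo in the yacht box (205,553)/(260,520). The yellow jar, glue bottle and pink look-alike have not been moved.

```bash
python3 -c "
from station import ctrl
print(ctrl.hand_in())"
```

```text
the job is handed in; nothing more can be done
None
```

Both kits are packed and the job is handed in: the motor, battery box and red paint are in the patrol boat box, and the servo and blue paint are in the yacht box, all upright in their recesses with the yellow paint and glue left standing where they were; the hand-in returned no verdict.

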